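# Load the inspection lamp's battery cradle

## Task

Put the fresh orange cell into the lamp's black battery cradle: lead its flat end in low under the bridge bar, press it against the coil spring while the button end is still held up, then let the button end down in front of the brass contact so that the cell lies level, fully down in its trough, between coil and brass. Do not force it: the coil must give way, and nothing may be pressed hard against the cradle. Leave the spent grey cell and the other things on the bench where they are.

Things in the scene. Friction and masses are not known exactly. Their poses are not given: they have to be found in the camera images.
- fresh_mid (a point): Centre of the fresh cell: an orange cylinder with a white band near its button end, 26 mm diameter, 65 mm long over all (63 mm can plus a steel button 10 mm across and 2 mm high), 92 g, hard plastic wrap. It starts lying in one of the two troughs of the wooden cell rest. x axis: along the cell, towards the button (+) end; the cell may be rolled about x.
- fresh_button (a point): Tip of the fresh cell's steel button (+) end, on its axis, 32.5 mm from the centre.
- fresh_flat (a point): Centre of the fresh cell's flat (-) end, 32.5 mm from the centre.
- fresh: The same fresh cell; origin at its centre, axes as point fresh_mid.
- spent_mid (a point): Centre of the spent cell: same size, grey with a black band, lying in the other trough. Leave it.
- rest: Fixed wooden cell rest, 74 x 150 mm (x by y), 8 mm thick; origin under its centre. Two troughs along its x, each of two 6 mm aluminium rods, centred at y = -45 and +45 mm. Cells lie in them along its x with the button towards +x, their axis 26 mm above the bench (a lying cell spans heights 13 to 39 mm).
- cradle: Black base plate of the battery cradle, fixed, 182 x 90 mm, 10 mm thick; origin under it, below the nominal centre of the seated cell; x runs from the coil to the brass, z up. On it two 6 mm rods along x (y = +-9 mm, x -42 to 26) form the cell's trough. Between x = -21 and 17 mm the sides are open for fingers. White lamp driver box: x 56 to 92, y +-35, top z 36 mm.
- seat (a point): Nominal centre of the seated cell, 28.2 mm above the plate's underside, at x = y = 0. The contact carrier (coil, bridge and brass together) is screwed down up to 6 mm to either side of nominal along x, differing each time and not measured; so the seated cell's true centre is shifted with it. All x values given for coil, bridge and brass are nominal. Axes as the cradle's.
- brass_edge (a point): Middle of the plate's top edge at the brass end: cradle x = 98, z = 10 mm. Brass contact on the carrier: a wall across, inner face at nominal x = 32.5 mm, 7 mm thick, 41 mm wide, top at z = 30.2 mm (2 mm above the seated cell's axis). Low side cheeks next to it: x 23.5 to 35.5, inner faces y = +-15.5, top z 27 mm.
- coil_edge (a point): Middle of the plate's top edge at the coil end: cradle x = -84, z = 10 mm. On the carrier: grey coil housing x -75 to -45, y +-20.5, top z 44 mm; the bridge, a bar at x -32 to -27, underside z 48.2 mm, 4 mm thick, on posts at x -34 to -27, inner faces y = +-15.5 mm. The cell's flat end goes below the bar. All x nominal.
- coil (a joint): Compression of the coil in m along the cradle's -x: 0 free, 0.012 a hard stop. It ends in a 12 mm steel disc at y = 0, z = 28.2 mm, free at nominal x = -25 mm. It pushes with 2 N at first and 0.9 N more per mm (12.8 N at the stop). A seated cell compresses it 7.5 mm (8.7 N). Going in tilted 20 to 30 degrees, it must be pressed about 9.5 to 11.5 mm for the button end to pass the brass.
- reel: Black tape reel, 72 mm across, 19 mm high, loose on the bench; origin under its centre. Leave it.
- jar: Small jar, 48 mm across, 55 mm high, loose; origin under its centre. Leave it.
- rule: Loose steel rule 30 x 200 x 5 mm lying on the bench; origin under its centre. Leave it.

How it is judged:
On the way:
1. the flat end of the orange cell presses the coil back by at least 4 mm while the button end is still more than 8 mm above its seat (value of joint coil above 0.004 m and z of fresh_button in the frame of cradle above 0.0362 m and z of fresh_flat in the frame of cradle below 0.038 m and contact force between fresh and cradle above 2 N), for 0.1 s.
At the end, for the whole second after the job is handed in: The orange cell lies level in the cradle, button towards the brass (its tip 24.5 to 40.5 mm along the cradle's x), both ends within 3 mm sideways and 2.5 mm in height of their seats, holding the coil compressed by 5.5 to 9.5 mm (7.5 mm when the button touches the brass); it is released and at rest (x of fresh_button in the frame of cradle between 0.0245 and 0.0405 m and y of fresh_button in the frame of cradle between -0.003 and 0.003 m and z of fresh_button in the frame of cradle between 0.0257 and 0.0307 m and y of fresh_flat in the frame of cradle between -0.003 and 0.003 m and z of fresh_flat in the frame of cradle between 0.0257 and 0.0307 m and value of joint coil between 0.0055 and 0.0095 m and linear speed of fresh below 0.01 m/s).
It fails at once if the cradle is forced: all contact forces on it add up to more than 32 N (a cell at rest between coil and brass makes 17 N) (contact force between cradle and anything else above 32 N).
It fails at once if the spent cell is moved by more than 15 mm (distance of spent_mid from where it was at the start of the episode above 0.015 m).
It fails at once if the reel, jar or rule is moved by more than 20 mm (distance of any of reel, jar, rule from where it was at the start of the episode above 0.02 m).
It also fails if it takes over 72 s, if anything falls off the work surface, if the arm or the gripper's body presses on something with over 40 N, if the wrist force passes 120 N, or if a joint passes its speed limit or range.

## Robot

A 6-joint arm with a two-finger parallel gripper is mounted at the origin on the work surface. World frame = base frame: x ahead of the robot, y to its left, z up, the work surface at z = 0. Lengths are in m, angles in rad, forces in N, time in s.
With the tool pointing down it reaches from about 0.375 to 0.9 m from the base axis. Payload 3.1 kg.
Tool frame: the origin (TCP) lies midway between the tips of the shut fingers; the grasp point (between the pads) lies 19 mm behind it (pinch_z is the distance from the TCP to the grasp point, in m); y points along the fingers, z is the direction in which the jaws open and shut, and the axes are right-handed (so a half turn about y gives the same grasp; the last joint's range is limited). The gripper opens to 87 mm and grips with 3 to 60 N. Pads are 19 mm wide; open, the fingers measure 117 mm over their backs; the gripper's body (75 mm by 190 mm) begins 51 mm behind the grasp point.
Start: joints at [0.923, 0.527, 1.433, -0, 1.181, -0.178], TCP at [0.282, 0.558, 0.223] pointing down, gripper open.
Joint ranges: [-3.08, 3.08], [-0.75, 2.2], [0.22, 2.44], [-1.43, 4.57], [0, 2.65], [-2.85, 2.85]. Speed limits (rad/s): [2.79, 2.79, 3.14, 3.14, 3.14, 3.14].

## Interface

Orientations are given as a unit quaternion [x, y, z, w].
In Python, from rig import * gives the robot as it stands.
- The arm moves only by the tool drive_tool, never from a script. Its argument "plan" is a list of rows, each a list of 7 numbers: the shift along the tool's x, y, z in mm, then the turn, a rotation vector about the tool's x, y, z in degrees, then the finger opening in mm, from 0 to 87. A call has 1 to 10 rows; each row is the pose to reach, as a shift and turn from the pose commanded when the call began, along the tool's axes at that moment; what a row does not reach only later rows make up. A row lasts 1/10 s, in which the tool goes at most 50 mm and 8.59 degrees, less where a joint would pass 70% of its speed; a pose out of reach is approached as far as the arm can. A call with a gripper value outside its range is refused whole. The fingers move at their own pace and stop on an object; "newtons" is the grip in N (left out, the last holds). Time passes only in rows, so rows that repeat a pose let the fingers close. It gives the time, the measured TCP pose, the force and the opening at its end, in the units of the state.
- get_obs(): the state, without advancing time (a new reading comes with each control period).
- camera(name): name is "side" or "top" or "wrist"; returns the picture (420x560x3 uint8, blue, green, red); there is no depth.
- get_calibration(name): a dict with "fx", "fy", "cx", "cy" (pixels), "origin" and "rotation" of the camera in the world; the wrist camera has in their place "tool_from_camera" (4x4, takes a point from camera to tool coordinates, whose origin is the TCP and whose axes are the tool frame's). Camera axes: x right, y down, z forward; pixel columns grow to the right and rows downward; lengths in m; the calibration is good to about 2 mm. The wrist camera is an equidistant fisheye: a pixel r from the principal point sees the ray r / f radians off the axis. A picture is of the moment at which its call begins: read the wrist's pose just before it. get_calibration takes no time and is no camera call.
- hand_in(): hands the job in, once; it reports no verdict.
Trained networks look in the newest picture that a camera, given by its name, has taken for a name from the list of things; names that differ only in an ending like _2 or _b are one class to them, and where a whole thing is asked for, a point or a joint stands for the part that bears it (a point fixed in the world has none). Each returns a list of dicts, best first, with "conf" (0 to 1); they miss things now and then, are a little off and sometimes report something else, mostly with a low value. They report only what shows in the picture. A call takes as long as a camera call.
- spot_in(camera, target): "location" ([column, row] in pixels, amid what is visible of it).
- mark_of(camera, target): "location" ([column, row] in pixels: a listed point, or the origin of a listed thing).
The state is a dict: "time": time; "q": joint angles; "joint_velocities": joint speeds; "joint_torque": joint torques, N m; "position": TCP position; "tool_rot": TCP orientation; "ft_force": force on the tool from outside, world axes, zero at the start; "moment": the same for the moment, N m; "grip_width": finger opening in m.
Only numpy, scipy, OpenCV 4.12 (cv2) and the standard library are available. Lean on these libraries where they do the work, as an engineer would, in place of code of your own. Each camera call takes 0.05 s, during which the arm holds its last target. There are 200 camera calls.

## Working session

There is one attempt and no reset: what is moved stays moved. The work goes in short steps, Python scripts to look and compute and a tool call to move; the robot and the scene stay as the last step left them, time stands still between calls to the robot, and variables do not carry over. Pictures are saved under pics/ and viewed, about 8 in all and at most 12, crops included, and the job is handed in when it is done.

Besides the shell and the picture viewer there is one more tool, called after "Call:" as a command line: name --pt "numbers of a row" for each row, then --argument value for the rest. drive_tool: Moves the arm, as the interface text tells. Its arguments: {"type":"object","properties":{"plan":{"type":"array","items":{"type":"array","items":{"type":"number"}}},"newtons":{"type":"number"}},"required":["plan"]}

```bash
ls; mkdir -p pics; cat > h.py <<'E'
from rig import *
import numpy as np, cv2
from scipy.spatial.transform import Rotation as R
def ray(cam,px,obs=None):
    c=get_calibration(cam)
    u=np.array([(px[0]-c['cx'])/c['fx'],(px[1]-c['cy'])/c['fy']])
    if cam=='wrist':
        T=np.array(c['tool_from_camera']);o=obs or get_obs()
        th=np.linalg.norm(u);d=np.r_[u/max(th,1e-9)*np.sin(th),np.cos(th)]
        Rt=R.from_quat(o['tool_rot']).as_matrix()
        return np.array(o['position'])+Rt@T[:3,3], Rt@T[:3,:3]@d
    d=np.r_[u,1];d/=np.linalg.norm(d)
    return np.array(c['origin']),np.array(c['rotation'])@d
def onz(r,z): o,d=r; return o+d*(z-o[2])/d[2]
def tri(rs):
    A=np.zeros((3,3));b=np.zeros(3)
    for o,d in rs:
        P=np.eye(3)-np.outer(d,d);A+=P;b+=P@o
    p=np.linalg.solve(A,b)
    return p,[float(np.linalg.norm(np.cross(p-o,d)))*1000 for o,d in rs]
E
cat > a.py <<'E'
from h import *
np.set_printoptions(precision=4,suppress=True)
o=get_obs();print(o)
Z=dict(fresh_mid=.026,fresh_button=.026,fresh_flat=.026,spent_mid=.026,seat=.0282,brass_edge=.01,coil_edge=.01,rest=0,cradle=0,reel=0,jar=0,rule=0)
ims={}
for c in ['top','side','wrist']:
    ims[c]=camera(c);cv2.imwrite(f'pics/{c}0.png',ims[c])
rs={}
for n in Z:
    rs[n]=[]
    for c in ['top','side']:
        m=mark_of(c,n)
        for k in m[:1]:
            r=ray(c,k['location']);print(n,c,np.round(k['location'],1),round(k['conf'],2),'onz',onz(r,Z[n]))
            if k['conf']>.3: rs[n].append(r)
    if len(rs[n])>1: print('   tri',*tri(rs[n]))
cv2.imwrite('pics/ts.png',cv2.resize(np.vstack([ims['top'],ims['side']]),None,fx=.71,fy=.71))
E
python3 a.py
```

```text
pics
{'time': 0.0, 'q': array([ 0.9235,  0.5285,  1.4339, -0.    ,  1.1814, -0.1785]), 'joint_velocities': array([ 0.0002,  0.0007,  0.0018, -0.0021,  0.0005,  0.0022]), 'joint_torque': array([ -0.0012, -44.0036, -17.6592,   0.0633,   0.0583,  -0.0001]), 'position': array([0.2819, 0.557 , 0.2216]), 'tool_rot': array([ 0.6885, -0.1645,  0.1639, -0.6871]), 'ft_force': array([-0.2044,  0.7752,  0.5933]), 'moment': array([0.0495, 0.0239, 0.02  ]), 'grip_width': 0.08696683702575955}Traceback (most recent call last):
  File "a.py", line 14, in <module>
    r=ray(c,k['location']);print(n,c,np.round(k['location'],1),round(k['conf'],2),'onz',onz(r,Z[n]))
  File "h.py", line 13, in ray
    return np.array(c['origin']),np.array(c['rotation'])@d
                                 ~~~~~~~~~~~~~~~~~~~~~~~^~
ValueError: matmul: Input operand 1 has a mismatch in its core dimension 0, with gufunc signature (n?,k),(k,m?)->(n?,m?) (size 3 is different from 4)
```

```bash
sed -i "s/np.array(c\['rotation'\])@d/R.from_quat(c['rotation']).as_matrix()@d/" h.py; python3 a.py; python3 -c "
from rig import *
print(get_calibration('top'),get_calibration('wrist'))"
```

```text
{'time': 0.2, 'q': array([ 0.9235,  0.5282,  1.4334, -0.    ,  1.1814, -0.1785]), 'joint_velocities': array([ 0.0018, -0.0037, -0.0056, -0.002 , -0.0011,  0.0001]), 'joint_torque': array([  0.0017, -43.9999, -17.6641,   0.0633,   0.0561,  -0.0001]), 'position': array([0.2821, 0.5572, 0.2219]), 'tool_rot': array([ 0.6882, -0.1644,  0.164 , -0.6873]), 'ft_force': array([ 0.2796,  0.3156, -0.7361]), 'moment': array([0.0284, 0.0283, 0.0294]), 'grip_width': 0.08718436147108272}
fresh_mid top [195.9 242.4] 0.69 onz [0.5284 0.1896 0.026 ]
fresh_mid side [185.2 160.9] 0.61 onz [0.5368 0.2016 0.026 ]
   tri [0.5301 0.186  0.0403] [2.10387617952079, 2.1038761795206153]
fresh_button top [199.6 224.4] 0.74 onz [0.5681 0.1828 0.026 ]
fresh_button side [203.9 159.9] 0.7 onz [0.5713 0.185  0.026 ]
   tri [0.569  0.1818 0.0293] [1.1430995668003927, 1.1430995668003014]
fresh_flat top [190.2 254.5] 0.81 onz [0.5018 0.2012 0.026 ]
fresh_flat side [169.2 165.8] 0.6 onz [0.5028 0.2039 0.026 ]
   tri [0.5019 0.2006 0.0289] [0.03959711235066964, 0.03959711235050597]
spent_mid top [230.2 249.4] 0.82 onz [0.
[... 1669 characters left out ...]
]
{'fx': 425.2074161493596, 'fy': 425.2074161493596, 'cx': 285.3012160477805, 'cy': 204.5532475987789, 'origin': array([ 0.51090828, -0.00356609,  0.9660427 ]), 'rotation': array([ 0.70992279, -0.70214277,  0.03994305, -0.03754621])} {'fx': 325.19226210127806, 'fy': 325.19226210127806, 'cx': 274.52912684694206, 'cy': 207.72532302759964, 'tool_from_camera': array([[ 4.28455136e-04,  9.69856041e-01,  2.43678223e-01,
        -6.68382729e-02],
       [-5.69251321e-04, -2.43677970e-01,  9.69856032e-01,
        -1.62252978e-01],
       [ 9.99999746e-01, -5.54253949e-04,  4.47686755e-04,
         7.51492632e-04],
       [ 0.00000000e+00,  0.00000000e+00,  0.00000000e+00,
         1.00000000e+00]])}
```

View pics/ts.png

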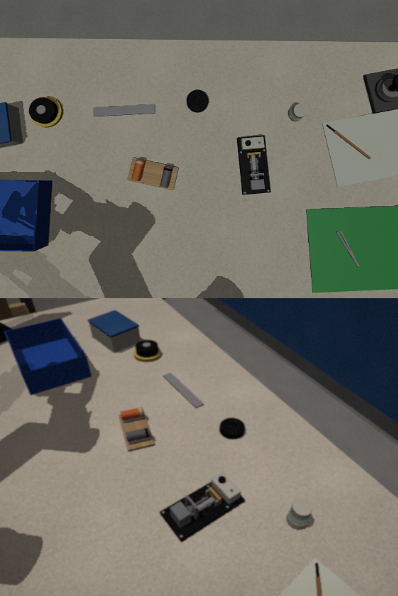

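```bash
cat >> h.py <<'E'
np.set_printoptions(precision=4,suppress=True)
def toolR(yaw,tilt=0,s=1):
    # cell-heading yaw, fingers down; tilt>0 raises the +x (button) end. s=+1: tool x along heading, -1 opposite
    c=np.array([np.cos(yaw),np.sin(yaw),0]);u=np.array([0,0,1.])
    x=np.cos(tilt)*c+np.sin(tilt)*u; y=np.sin(tilt)*c-np.cos(tilt)*u
    x=s*x
    return np.c_[x,y,np.cross(x,y)]
def step(p,Rm,o=None):
    o=o or get_obs();R0=R.from_quat(o['tool_rot']).as_matrix()
    d=R0.T@(np.array(p)-o['position'])*1000
    w=R.from_matrix(R0.T@Rm).as_rotvec(degrees=True)
    print('shift',d.round(1),'turn',w.round(2))
    return d,w
E
python3 - <<'E'
from h import *
o=get_obs();print(R.from_quat(o['tool_rot']).as_matrix())
y=np.arctan2(.1828-.2012,.5681-.5018)
for s in (1,-1):
    step([.533,.192,.20],toolR(y,0,s))
E
```

```text
[[ 0.8921  0.      0.4519]
 [-0.4519  0.      0.8921]
 [-0.     -1.      0.    ]]
shift [ 388.8   22.5 -212.9] turn [ -0.   -11.35  -0.  ]
shift [ 388.8   22.5 -212.9] turn [  0.   168.65  -0.  ]
```

Call:
drive_tool --pt "43 2 -24 0 -1.5 0 50" --pt "86 5 -47 0 -3 0 50" --pt "130 8 -71 0 -4.5 0 50" --pt "173 10 -95 0 -6 0 50" --pt "216 13 -118 0 -7 0 50" --pt "260 15 -142 0 -8 0 50" --pt "303 18 -166 0 -9 0 50" --pt "346 20 -189 0 -10 0 50" --pt "389 22 -213 0 -11.4 0 50" --pt "389 22 -213 0 -11.4 0 50"

```text
time: 2.55
position: [0.5377, 0.1867, 0.2006]
tool_rot: [0.701, -0.096, 0.099, -0.7]
ft_force: [-0.5, 0.2, 0.4]
grip_width: 0.0503
```

```bash
cat > b.py <<'E'
from h import *
import sys
Z=dict(fresh_mid=.026,fresh_button=.026,fresh_flat=.026,spent_mid=.026)
o=get_obs();print(o['time'],o['position'],o['ft_force'])
im=camera('wrist');cv2.imwrite(f'pics/w{sys.argv[1]}.png',im)
for n in Z:
    for k in mark_of('wrist',n)[:2]:
        r=ray('wrist',k['location'],o);print(n,np.round(k['location'],1),round(k['conf'],2),onz(r,Z[n]))
E
python3 b.py 1
```

```text
2.55 [0.5377 0.1867 0.2006] [-0.4535  0.2156  0.3958]
fresh_mid [279.6 185.4] 0.61 [0.5341 0.1942 0.026 ]
fresh_button [284.  214.6] 0.79 [0.5661 0.1902 0.026 ]
fresh_flat [277.5 155.2] 0.78 [0.5029 0.2008 0.026 ]
spent_mid [195.3 192.7] 0.71 [0.5166 0.1049 0.026 ]
```

View pics/w1.png

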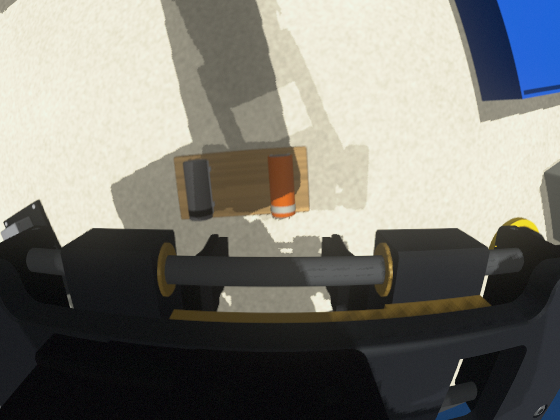

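```bash
cat > c.py <<'E'
from h import *
def cell(cam,im,o=None,z=.026,lo=(3,190,90),hi=(13,255,255)):
    h=cv2.cvtColor(im,cv2.COLOR_BGR2HSV);m=cv2.inRange(h,lo,hi)
    n,l,s,c=cv2.connectedComponentsWithStats(m)
    if n<2: return
    i=1+np.argmax(s[1:,4]);ys,xs=np.where(l==i)
    cor=cv2.boxPoints(cv2.minAreaRect(np.c_[xs,ys].astype(np.float32)))
    P=np.array([onz(ray(cam,(x,y),o),z) for x,y in zip(xs,ys)])
    q=P[:,:2];ce=q.mean(0);_,_,V=np.linalg.svd(q-ce);a=V[0]*np.sign(V[0][0])
    t=(q-ce)@a;w=(q-ce)@[-a[1],a[0]]
    print(cam,s[i],'cen px',c[i].round(1),'cen',ce.round(4),'hd',np.degrees(np.arctan2(a[1],a[0])).round(2),'t',np.percentile(t,[1,99]).round(4),'w',np.percentile(w,[1,99]).round(4))
    return c[i]
if __name__=='__main__':
    o=get_obs();rs=[]
    for cam in('wrist','top','side'):
        c=cell(cam,cv2.imread('pics/w1.png') if cam=='wrist' else cv2.imread(f'pics/{cam}0.png'),o)
        if c is not None: rs.append(ray(cam,c,o))
    print(tri(rs),tri(rs[:2]))
    w=[onz(ray('wrist',p,o),.008)[:2] for p in((175,157),(305,147),(309,212),(181,218))]
    w=np.array(w);print(w,[np.linalg.norm(w[i]-w[i-1]).round(4) for i in range(4)])
    d=w[0]-w[1];e=w[3]-w[2];print('rest hd',np.degrees(np.arctan2(d[1],d[0]))+90,np.degrees(np.arctan2(e[1],e[0]))+90, w.mean(0))
E
python3 c.py
```

```text
wrist [272 193  22  13 191] cen px [283.7 200. ] cen [0.5441 0.2007] hd -87.03 t [-0.0101  0.0121] w [-0.0054  0.006 ]
top [186 230   8  23  54] cen px [189.2 240.1] cen [0.5333 0.2045] hd -12.11 t [-0.026   0.0227] w [-0.0035  0.0027]
side [173 160  20   8  57] cen px [182.5 164. ] cen [0.5282 0.1954] hd -13.35 t [-0.0196  0.0194] w [-0.0051  0.0085]
(array([0.5359, 0.2026, 0.0226]), [8.917779230980445, 3.6602105844568253, 6.383772308991312]) (array([0.5348, 0.1998, 0.0561]), [3.0046267991278324, 3.0046267991276636])
[[0.4675 0.0955]
 [0.497  0.238 ]
 [0.5692 0.2242]
 [0.5369 0.0794]] [np.float64(0.0713), np.float64(0.1455), np.float64(0.0735), np.float64(0.1484)]
rest hd -11.716685226652814 -12.567194915545983 [0.5176 0.1593]
```

```bash
sed -i 's/lo=(3,190,90)/lo=(3,165,40)/;s/hi=(13,255/hi=(12,255/' c.py; python3 c.py; python3 - <<'E'
import cv2
im=cv2.imread('pics/w1.png');h=cv2.cvtColor(im,cv2.COLOR_BGR2HSV)
for r in (160,175,190,200,212): print(r,[tuple(int(v) for v in h[r,c]) for c in range(262,304,4)])
E
```

```text
wrist [ 268  157   27   49 1031] cen px [280.2 181.4] cen [0.5239 0.2024] hd -9.25 t [-0.0253  0.0251] w [-0.0112  0.0118]
top [185 230  17  25 210] cen px [193.2 242.1] cen [0.529  0.1955] hd -12.43 t [-0.0242  0.0255] w [-0.0118  0.0129]
side [171 156  26  15 258] cen px [183.3 162.9] cen [0.531  0.1978] hd -10.03 t [-0.0237  0.0236] w [-0.0164  0.0169]
(array([0.5284, 0.1995, 0.0229]), [4.875065018877478, 3.267567385773943, 3.4825905431071926]) (array([ 0.5292,  0.2018, -0.0046]), [0.4297376399105062, 0.42973763991067015])
[[0.4675 0.0955]
 [0.497  0.238 ]
 [0.5692 0.2242]
 [0.5369 0.0794]] [np.float64(0.0713), np.float64(0.1455), np.float64(0.0735), np.float64(0.1484)]
rest hd -11.716685226652814 -12.567194915545983 [0.5176 0.1593]
160 [(19, 113, 97), (18, 111, 99), (12, 175, 102), (12, 178, 110), (11, 173, 115), (11, 172, 117), (12, 174, 113), (11, 163, 108), (17, 95, 102), (18, 117, 190), (18, 116, 189)]
175 [(18, 110, 95), (18, 109, 96), (12, 183, 99), (12, 185, 109), (12, 179, 114), (12, 174, 117), (12, 173, 115), (11, 162, 110), (17, 100, 97), (18, 96, 98), (18, 116, 180)]
190 [(17, 110, 97), (18, 105, 100), (12, 159, 98), (11, 175, 111), (12, 177, 114), (11, 175, 118), (11, 169, 116), (11, 162, 112), (15, 124, 101), (18, 115, 171), (18, 116, 192)]
200 [(19, 106, 96), (17, 106, 96), (15, 125, 96), (12, 205, 180), (12, 212, 217), (12, 211, 224), (12, 208, 221), (12, 203, 198), (13, 163, 144), (18, 115, 186), (18, 114, 186)]
212 [(18, 119, 187), (18, 119, 185), (18, 117, 183), (14, 66, 167), (21, 38, 194), (20, 37, 206), (17, 54, 207), (12, 97, 195), (11, 177, 148), (20, 52, 202), (23, 42, 219)]
```

```bash
cat > d.py <<'E'
from c import *
import sys
o=get_obs();print(o['time'],o['position'],R.from_quat(o['tool_rot']).as_matrix()[:,0],o['joint_velocities'].round(3))
im=camera('wrist');cv2.imwrite(f'pics/w{sys.argv[1]}.png',im)
c=cell('wrist',im,o)
P={}
for n in ('fresh_mid','fresh_button','fresh_flat'):
    for k in mark_of('wrist',n)[:1]:
        r=ray('wrist',k['location'],o);P[n]=onz(r,.026);print(n,np.round(k['location'],1),round(k['conf'],2),P[n])
d=P['fresh_button']-P['fresh_flat'];print('hd',np.degrees(np.arctan2(d[1],d[0])),np.linalg.norm(d))
E
python3 d.py 2
```

```text
2.8 [0.5321 0.1928 0.2005] [ 0.9642 -0.2652 -0.0008] [ 0.013 -0.003 -0.    -0.002  0.001 -0.001]
wrist [ 264  165   26   50 1073] cen px [275.7 189.9] cen [0.5314 0.1954] hd -9.7 t [-0.0257  0.0256] w [-0.0117  0.0119]
fresh_mid [278.5 193. ] 0.67 [0.5353 0.1974 0.026 ]
fresh_button [279.8 220.3] 0.94 [0.5646 0.1908 0.026 ]
fresh_flat [274.7 160.3] 0.66 [0.5008 0.2027 0.026 ]
hd -10.537699041529445 0.06493551054684243
```

```bash
python3 - <<'E'
from h import *
h=np.radians(-11)
p=np.array([.5325,.1962,0])+.002*np.array([np.cos(h),np.sin(h),0])
step(p+[0,0,.1],toolR(h))
E
```

```text
shift [  1.2 100.7   3.3] turn [-0.   -4.34  0.  ]
```

Call:
drive_tool --pt "0.5 35 1 0 -2 0 50" --pt "1 70 2 0 -4.3 0 50" --pt "1.2 100 3.3 0 -4.3 0 50" --pt "1.2 100 3.3 0 -4.3 0 50" --pt "1.2 100 3.3 0 -4.3 0 50" --pt "1.2 100 3.3 0 -4.3 0 50"

```text
time: 3.6
position: [0.5364, 0.1952, 0.1022]
tool_rot: [-0.703, 0.067, -0.07, 0.704]
ft_force: [0.8, -0.3, -0.3]
grip_width: 0.0498
```

```bash
python3 d.py 3
```

```text
3.6 [0.5364 0.1952 0.1022] [ 0.9812 -0.1931  0.0031] [-0.003 -0.01  -0.001  0.001 -0.002 -0.001]
wrist [ 257  173   34   72 1980] cen px [273.9 207.8] cen [0.5305 0.1969] hd -11.86 t [-0.0248  0.0281] w [-0.0128  0.0118]
fresh_mid [273.5 212.4] 0.91 [0.5337 0.196  0.026 ]
fresh_button [271.3 251.4] 0.79 [0.5646 0.1881 0.026 ]
fresh_flat [273.9 173.6] 0.83 [0.5047 0.202  0.026 ]
hd -13.090404032495275 0.06156002321726169
```

View pics/w3.png

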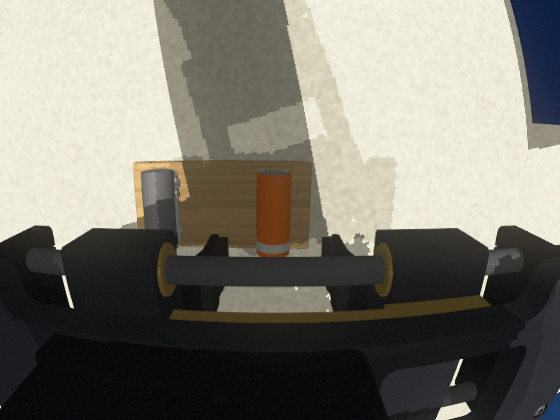

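Call:
drive_tool --pt "0 40 0 0 0.5 0 50" --pt "0 70 0 0 0.5 0 50" --pt "0 85 0 0 0.5 0 50" --pt "0 89 0 0 0.5 0 50" --pt "0 89 0 0 0.5 0 50" --pt "0 89 0 0 0.5 0 50" --newtons 45

```text
time: 4.4
position: [0.5363, 0.1948, 0.0128]
tool_rot: [-0.703, 0.071, -0.073, 0.704]
ft_force: [-0.5, 0.6, 0.6]
grip_width: 0.0503
```

Call:
drive_tool --pt "0 0 0 0 0 0 20" --pt "0 0 0 0 0 0 20" --pt "0 0 0 0 0 0 20" --pt "0 0 0 0 0 0 20" --pt "0 0 0 0 0 0 20" --pt "0 0 0 0 0 0 20" --pt "0 0 0 0 0 0 20" --newtons 45

```text
time: 5.1
position: [0.5353, 0.1944, 0.0119]
tool_rot: [0.704, -0.072, 0.072, -0.703]
ft_force: [-0.8, -3.2, 4.7]
grip_width: 0.0253
```

Call:
drive_tool --pt "0 -5 0 0 0 0 20" --pt "0 -15 0 0 0 0 20" --pt "0 -40 0 0 0 0 20" --pt "0 -80 0 0 0 0 20" --pt "0 -120 0 0 0 0 20" --pt "0 -160 0 0 0 0 20" --pt "0 -190 0 0 0 0 20" --pt "0 -190 0 0 0 0 20" --pt "0 -190 0 0 0 0 20"

```text
time: 6.0
position: [0.535, 0.1948, 0.2022]
tool_rot: [-0.703, 0.071, -0.072, 0.704]
ft_force: [-0.9, 0.5, -1.2]
grip_width: 0.0248
```

```bash
python3 - <<'E'
from h import *
o=get_obs();print(o['position'],o['ft_force'],o['grip_width'],o['q'])
step([.599,-.165,.2],toolR(np.radians(6.15)),o)
E
```

```text
[0.535  0.1948 0.2022] [-0.8647  0.5028 -1.2414] 0.024768101550123097 [ 0.1529  0.477   1.5971  0.0002  1.0662 -1.2146]
shift [ 135.4    2.2 -339.5] turn [ -0.03 -17.8    0.07]
```

Call:
drive_tool --pt "17 0 -42 0 -2.2 0 20" --pt "34 0.5 -85 0 -4.4 0 20" --pt "51 1 -127 0 -6.6 0 20" --pt "68 1 -170 0 -8.9 0 20" --pt "85 1.5 -212 0 -11.1 0 20" --pt "102 2 -255 0 -13.3 0 20" --pt "119 2 -297 0 -15.6 0 20" --pt "135 2 -339 0 -17.8 0 20" --pt "135 2 -339 0 -17.8 0 20" --pt "135 2 -339 0 -17.8 0 20"

```text
time: 7.0
position: [0.5974, -0.1651, 0.197]
tool_rot: [-0.705, -0.035, 0.038, 0.707]
ft_force: [-0.8, 0.2, -0.1]
grip_width: 0.0253
```

Call:
drive_tool --pt "0 0 0 0 0 0 20" --pt "0 0 0 0 0 0 20"

```text
time: 7.2
position: [0.5981, -0.1628, 0.1987]
tool_rot: [-0.706, -0.038, 0.039, 0.707]
ft_force: [-0.1, 0.4, -1.1]
grip_width: 0.0246
```

```bash
cat > e.py <<'E'
from h import *
import sys
o=get_obs();print(o['time'],o['position'],R.from_quat(o['tool_rot']).as_matrix()[:,0],o['joint_velocities'].round(3),o['ft_force'],o['grip_width'])
im=camera('wrist');cv2.imwrite(f'pics/w{sys.argv[1]}.png',im)
for n,z in dict(coil_edge=.01,brass_edge=.01,seat=.0282,cradle=0,coil=.0282).items():
    for k in mark_of('wrist',n)[:1]:
        r=ray('wrist',k['location'],o);print(n,np.round(k['location'],1),round(k['conf'],2),onz(r,z))
for k in spot_in('wrist','coil')[:1]: print('coil spot',k)
E
python3 e.py 4; python3 - <<'E'
import cv2
im=cv2.imread('pics/w4.png');cv2.imwrite('pics/w4c.png',cv2.resize(im[60:290,170:380],None,fx=2.6,fy=2.6,interpolation=cv2.INTER_CUBIC))
E
```

```text
7.2 [ 0.5981 -0.1628  0.1987] [ 0.9941  0.1086 -0.002 ] [ 0.003 -0.008 -0.009 -0.003 -0.003 -0.002] [-0.1286  0.354  -1.0951] 0.0246260804488754
coil_edge [272.3  67. ] 0.68 [ 0.4661 -0.1781  0.01  ]
seat [273.2 141.3] 0.57 [ 0.5458 -0.1685  0.0282]
cradle [273.  143.1] 0.64 [ 0.5489 -0.1684  0.    ]Traceback (most recent call last):
  File "e.py", line 6, in <module>
    for k in mark_of('wrist',n)[:1]:
             ~~~~~~~^^^^^^^^^^^
ValueError: it knows: brass_edge, coil_edge, cradle, fresh, fresh_button, fresh_flat, fresh_mid, jar, reel, rest, rule, seat, spent_mid
```

View pics/w4c.png

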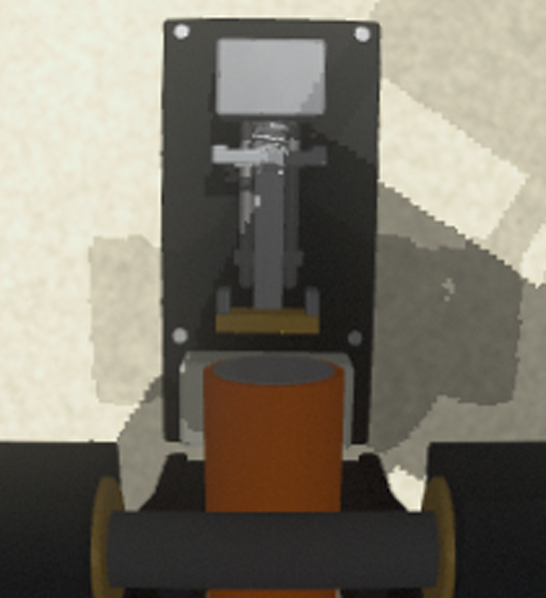

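```bash
cat > f.py <<'E'
from h import *
hd=np.radians(6.15);C=np.array([.5492,-.1703,0]);M=np.c_[[np.cos(hd),np.sin(hd),0],[-np.sin(hd),np.cos(hd),0],[0,0,1]]
E
python3 - <<'E'
from f import *
o=get_obs();print(o['time'],o['position'])
for n,c,r,z,nom in [('plateTL',163,20,.010,-84),('plateTR',380,22,.01,-84),('hous far L',217,38,.044,-75),('hous far R',325,38,.044,-75),('hous near',271,116,.044,-45),('bar far',270,146,.0522,-32),('bar near',270,166,.0522,-27),('brass inner L',217,317,.0302,32.5),('brass out L',217,333,.0302,39.5),('brass out R',319,333,.0302,39.5),('box L',182,352,.036,56),('box R',352,353,.036,56),('plate L mid',164,250,.01,0),('plate R mid',376,250,.01,0)]:
    p=onz(ray('wrist',(170+(c+.5)/2.6-.5,60+(r+.5)/2.6-.5),o),z)
    q=M.T@(p-C)*1000;print(n,q.round(1),'nom',nom,'d',(q[0]-nom).round(1))
E
```

```text
7.45 [ 0.5989 -0.1638  0.1997]
plateTL [-82.9 -43.   10. ] nom -84 d 1.1
plateTR [-82.1  46.5  10. ] nom -84 d 1.9
hous far L [-68.9 -18.4  44. ] nom -75 d 6.1
hous far R [-68.9  21.6  44. ] nom -75 d 6.1
hous near [-39.    1.6  44. ] nom -45 d 6.0
bar far [-27.4   1.3  52.2] nom -32 d 4.6
bar near [-20.    1.3  52.2] nom -27 d 7.0
brass inner L [ 39.4 -19.9  30.2] nom 32.5 d 6.9
brass out L [ 45.9 -19.9  30.2] nom 39.5 d 6.4
brass out R [45.9 20.8 30.2] nom 39.5 d 6.4
box L [ 52.4 -33.5  36. ] nom 56 d -3.6
box R [52.8 33.7 36. ] nom 56 d -3.2
plate L mid [ 14.2 -43.2  10. ] nom 0 d 14.2
plate R mid [14.2 45.5 10. ] nom 0 d 14.2
```

```bash
cat >> f.py <<'E'
hd=np.radians(5.9);M=np.c_[[np.cos(hd),np.sin(hd),0],[-np.sin(hd),np.cos(hd),0],[0,0,1]]
S=4.4;YO=.3
FT=np.array([-34.,-13.5,0])
def tcp(F,th):
    "world TCP pose for flat-end F (cradle mm: x,z) at tilt th deg"
    Rm=toolR(hd,np.radians(th))
    return C+M@np.array([F[0],YO,F[1]])/1000-Rm@FT/1000,Rm
def where(o=None):
    o=o or get_obs();Rm=R.from_quat(o['tool_rot']).as_matrix();p=np.array(o['position'])
    f=M.T@(p+Rm@FT/1000-C)*1000;b=M.T@(p+Rm@(FT+[65,0,0])/1000-C)*1000
    print('t',o['time'],'F',f.round(1),'B',b.round(1),'tilt',np.degrees(np.arcsin(Rm[2,0])).round(2),'hd',np.degrees(np.arctan2(Rm[1,0],Rm[0,0])).round(2),'f',(M.T@o['ft_force']).round(1),'m',np.round(o['moment'],2),'w',round(o['grip_width']*1000,1))
E
python3 - <<'E'
from f import *
where()
t=np.radians(22);L=20
step(*tcp((-18.1+L*np.cos(t),29+L*np.sin(t)+50),22))
E
```

```text
t 7.45 F [ 16.1   1.2 213.2] B [ 81.1   1.6 213.2] tilt 0.0 hd 6.21 f [ 0.2 -0.5 -0.5] m [0.05 0.02 0.02] w 24.6
shift [-13.1 113.   -1. ] turn [ -0.06   0.31 -22.  ]
```

Call:
drive_tool --pt "-4 30 0 0 0 -6 20" --pt "-8 60 -0.5 0 0 -12 20" --pt "-11 90 -1 0 0.3 -18 20" --pt "-13 113 -1 0 0.3 -22 20" --pt "-13 113 -1 0 0.3 -22 20" --pt "-13 113 -1 0 0.3 -22 20" --pt "-13 113 -1 0 0.3 -22 20"

```text
time: 8.15
position: [0.5869, -0.1674, 0.0871]
tool_rot: [-0.686, -0.171, -0.1, 0.7]
ft_force: [0.8, -0.1, -0.5]
grip_width: 0.025
```

```bash
python3 - <<'E'
from f import *
where()
t=np.radians(22);L=20
step(*tcp((-18.1+L*np.cos(t),29+L*np.sin(t)),22))
im=camera('wrist');s=camera('side')
cv2.imwrite('pics/w5c.png',np.hstack([cv2.resize(im[60:300,170:380],(525,600),interpolation=cv2.INTER_CUBIC),cv2.resize(s[215:340,220:277],(274,600),interpolation=cv2.INTER_CUBIC)]))
E
```

```text
t 8.15 F [ 1.2 -0.9 86.9] B [ 61.4  -1.  111.3] tilt 22.05 hd 5.87 f [ 0.8 -0.2 -0.5] m [ 0.05  0.24 -0.07] w 25.0
shift [-19.6  46.4   1.3] turn [ 0.01 -0.03  0.05]
```

View pics/w5c.png

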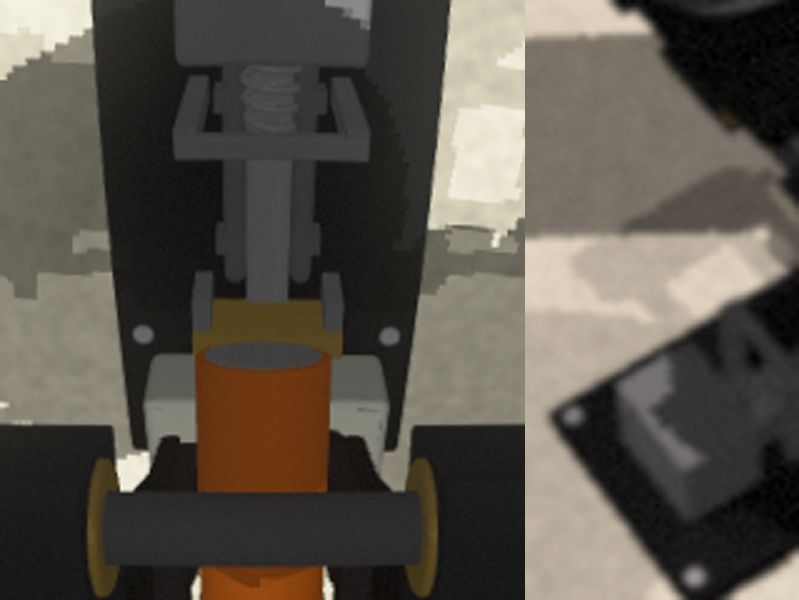

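```bash
sed -i 's/radians(5.9)/radians(5.5)/;s/YO=.3/YO=.72/' f.py; python3 - <<'E'
from f import *
where()
t=np.radians(22);L=20
step(*tcp((-18.1+L*np.cos(t),29+L*np.sin(t)),22))
E
```

```text
t 8.25 F [ 1.7 -1.  87.3] B [ 61.9  -0.6 111.8] tilt 22.11 hd 5.92 f [-1.   0.3 -0.9] m [0.05 0.3  0.  ] w 24.9
shift [-20.3  46.7   1.5] turn [-0.11  0.39  0.11]
```

Call:
drive_tool --pt "-7 16 0.5 0 0.4 0 20" --pt "-14 32 1 0 0.4 0 20" --pt "-20 46.5 1.6 0 0.4 0 20" --pt "-20 46.5 1.6 0 0.4 0 20" --pt "-20 46.5 1.6 0 0.4 0 20" --pt "-20 46.5 1.6 0 0.4 0 20" --newtons 55

```text
time: 8.85
position: [0.5916, -0.1645, 0.0421]
tool_rot: [-0.688, -0.16, -0.097, 0.701]
ft_force: [-0.4, 0.0, 0.2]
grip_width: 0.0248
```

```bash
python3 - <<'E'
from f import *
where()
t=np.radians(22);L=6
step(*tcp((-18.1+L*np.cos(t),29+L*np.sin(t)),22))
im=camera('wrist');s=camera('side')
cv2.imwrite('pics/w6c.png',np.hstack([cv2.resize(im[60:300,170:380],(525,600),interpolation=cv2.INTER_CUBIC),cv2.resize(s[230:310,230:266],(270,600),interpolation=cv2.INTER_CUBIC)]))
E
```

```text
t 8.85 F [ 6.2  1.9 42.5] B [66.9  1.6 65.8] tilt 21.03 hd 5.19 f [-0.4  0.   0.2] m [ 0.03  0.27 -0.02] w 24.8
shift [-21.3   3.2  -1.1] turn [ 0.04 -0.29 -0.97]
```

View pics/w6c.png

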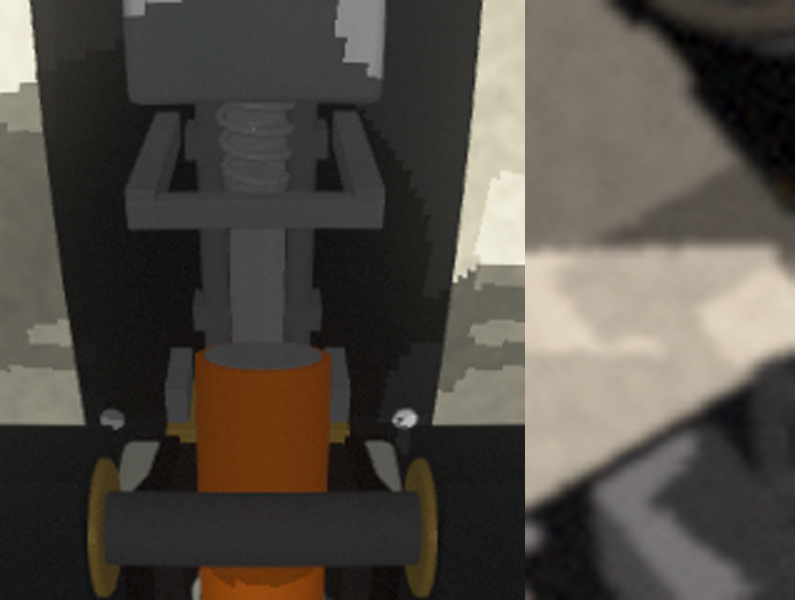

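```bash
python3 - <<'E'
from f import *
where();print(get_obs()['joint_velocities'])
camera('wrist');where();camera('wrist');where()
t=np.radians(22);L=8
step(*tcp((-18.1+L*np.cos(t),29+L*np.sin(t)),22))
E
```

```text
t 8.95 F [ 6.1  1.8 42.7] B [66.8  1.5 66. ] tilt 21.04 hd 5.17 f [ 0.6  1.2 -0.3] m [-0.01  0.33  0.01] w 24.6
[-0.0027  0.0001  0.0014  0.0007  0.0003 -0.    ]
t 9.0 F [ 6.1  1.8 42.7] B [66.7  1.5 66. ] tilt 21.04 hd 5.16 f [ 0.4 -0.6 -0.5] m [ 0.07  0.28 -0.03] w 24.5
t 9.05 F [ 6.   1.8 42.7] B [66.7  1.4 66. ] tilt 21.04 hd 5.16 f [-0.2 -0.9 -1.5] m [ 0.03  0.23 -0.02] w 24.5
shift [-19.2   3.4  -1. ] turn [ 0.05 -0.32 -0.96]
```

Call:
drive_tool --pt "-4 0.7 -1 0 -0.2 -0.5 20" --pt "-8 1.4 -1 0 -0.2 -1 20" --pt "-12 2 -1 0 -0.2 -1 20" --pt "-16 2.8 -1 0 -0.2 -1 20" --pt "-19 3.4 -1 0 -0.2 -1 20" --pt "-19 3.4 -1 0 -0.2 -1 20" --pt "-19 3.4 -1 0 -0.2 -1 20"

```text
time: 9.75
position: [0.5843, -0.1654, 0.0401]
tool_rot: [-0.69, -0.156, -0.096, 0.7]
ft_force: [0.1, -0.3, -0.7]
grip_width: 0.0249
```

```bash
cat > g.py <<'E'
from f import *
import sys
camera('wrist');where();camera('wrist');where()
x,z,t=map(float,sys.argv[1:4])
step(*tcp((x,z),t))
E
python3 g.py -18.1 29 22
```

```text
t 9.8 F [-1.1  1.8 40.8] B [59.8  1.3 63.6] tilt 20.57 hd 5.01 f [-1.3 -0.2 -0.6] m [0.01 0.28 0.01] w 25.0
t 9.85 F [-1.   1.8 40.8] B [59.8  1.3 63.7] tilt 20.57 hd 5.01 f [-0.2  0.5 -0.3] m [ 0.01  0.25 -0.01] w 24.8
shift [-19.8   4.2  -0.9] turn [ 0.32 -0.45 -1.43]
```

```bash
python3 - <<'E'
from f import *
o=get_obs();print(o['q'],o['joint_torque'],o['position'],np.hypot(*o['position'][:2]))
E
```

```text
[-0.5698  0.7137  1.8689  0.6869  0.3421 -2.854 ] [ -0.0069 -41.8005  -7.2664   0.3925  -0.4     -0.0129] [ 0.5844 -0.1654  0.0401] 0.6074035838254841
```

Call:
drive_tool --pt "14 -37 0 0 0 0 20" --pt "28 -75 0 0 0 7 20" --pt "42 -112 0 0 0 14 20" --pt "46 -122 0 0 0 21 20" --pt "46 -122 0 0 0 21 20" --pt "46 -122 0 0 0 21 20" --pt "46 -122 0 0 0 21 20" --pt "46 -122 0 0 0 21 20"

```text
time: 10.65
position: [0.5826, -0.1644, 0.169]
tool_rot: [0.707, 0.027, -0.034, -0.706]
ft_force: [-1.3, 0.4, -1.3]
grip_width: 0.025
```

```bash
python3 - <<'E'
from f import *
where();o=get_obs();print(o['q'],o['position'])
Rp=R.from_quat([0.704,-0.072,0.072,-0.703]).as_matrix();print(np.degrees(np.arctan2(Rp[1,0],Rp[0,0])))
step([.5353,.1944,.17],toolR(np.radians(-11.6)),o)
E
```

```text
t 10.65 F [  0.    3.  182.9] B [ 65.    2.3 182.2] tilt -0.59 hd 4.94 f [-1.3  0.5 -1.3] m [ 0.02  0.   -0.  ] w 25.0
[-0.4568  0.5685  1.5279 -0.006   1.0541 -2.1108] [ 0.5826 -0.1644  0.169 ]
-11.687222027302886
shift [-16.3  -0.8 361.6] turn [ 0.08 16.54 -0.59]
```

Call:
drive_tool --pt "-2 0 45 0 2 -0.6 20" --pt "-4 0 90 0 4 -0.6 20" --pt "-6 0 135 0 6 -0.6 20" --pt "-8 0 180 0 8 -0.6 20" --pt "-10 0 225 0 10 -0.6 20" --pt "-12 0 270 0 12 -0.6 20" --pt "-14 0 315 0 14 -0.6 20" --pt "-16.3 -1 361.5 0 16.5 -0.6 20" --pt "-16.3 -1 361.5 0 16.5 -0.6 20" --pt "-16.3 -1 361.5 0 16.5 -0.6 20"

```text
time: 11.65
position: [0.5356, 0.1941, 0.1699]
tool_rot: [0.705, -0.07, 0.071, -0.702]
ft_force: [0.1, 0.2, -1.1]
grip_width: 0.0249
```

Call:
drive_tool --pt "0 0 0 0 0 0 20" --pt "0 0 0 0 0 0 20" --pt "0 0 0 0 0 0 20"

```text
time: 11.95
position: [0.5373, 0.1922, 0.1707]
tool_rot: [0.705, -0.071, 0.073, -0.702]
ft_force: [0.5, 0.8, -0.5]
grip_width: 0.0248
```

```bash
python3 - <<'E'
from f import *
step([.5353,.1944,.0125],toolR(np.radians(-11.7)))
E
```

```text
shift [ -3.  158.2   2.3] turn [0.17 0.03 0.2 ]
```

Call:
drive_tool --pt "-1 40 1 0.2 0 0.2 20" --pt "-2 80 2 0.2 0 0.2 20" --pt "-3 120 2.3 0.2 0 0.2 20" --pt "-3 140 2.3 0.2 0 0.2 20" --pt "-3 140 2.3 0.2 0 0.2 20" --pt "-3 140 2.3 0.2 0 0.2 20" --pt "-3 140 2.3 0.2 0 0.2 20"

```text
time: 12.65
position: [0.5365, 0.1959, 0.0323]
tool_rot: [-0.703, 0.07, -0.073, 0.704]
ft_force: [0.8, -0.5, -0.8]
grip_width: 0.0248
```

```bash
python3 - <<'E'
from f import *
o=get_obs();print(o['position'],o['ft_force'])
step([.5353,.1944,.0125],toolR(np.radians(-11.7)))
E
```

```text
[0.5365 0.1959 0.0323] [ 0.8214 -0.4856 -0.8215]
shift [-1.  19.8 -1.7] turn [-0.11  0.13  0.19]
```

Call:
drive_tool --pt "-1 6 -1.7 0 0 0 20" --pt "-1 12 -1.7 0 0 0 20" --pt "-1 16 -1.7 0 0 0 20" --pt "-1 18 -1.7 0 0 0 20" --pt "-1 18.5 -1.7 0 0 0 20" --pt "-1 18.5 -1.7 0 0 0 20"

```text
time: 13.25
position: [0.5336, 0.1946, 0.0122]
tool_rot: [-0.703, 0.071, -0.071, 0.704]
ft_force: [-0.4, -0.1, -1.3]
grip_width: 0.0247
```

Call:
drive_tool --pt "0 0 0 0 0 0 32" --pt "0 0 0 0 0 0 46" --pt "0 0 0 0 0 0 46" --pt "0 0 0 0 0 0 46" --pt "0 0 0 0 0 0 46" --pt "0 0 0 0 0 0 46"

```text
time: 13.85
position: [0.5337, 0.1946, 0.0124]
tool_rot: [-0.703, 0.071, -0.071, 0.704]
ft_force: [-0.4, -0.1, 0.2]
grip_width: 0.0456
```

```bash
cat > k.py <<'E'
from h import *
import sys
# leaned grasp: cell mid, heading, lean b deg; grasp at +a along the cell, 12.5 mm TCP past axis
def grasp(mid,hdeg,b,a=.0015,up=0.,g=.0125):
    h=np.radians(hdeg);Rm=toolR(h,np.radians(-b))
    return np.array(mid)+a*np.array([np.cos(h),np.sin(h),0])+Rm[:,1]*g+[0,0,up],Rm
E
python3 - <<'E'
from k import *
o=get_obs();print(o['position'],o['ft_force'],o['grip_width'])
mid=np.array([o['position'][0],o['position'][1],.026])-.0015*np.array([.979,-.203,0])
print(mid)
step(*grasp(mid,-11.7,15,up=.03),o)
E
```

```text
[0.5337 0.1946 0.0124] [-0.3755 -0.0738  0.1752] 0.045555644640309575
[0.5322 0.1949 0.026 ]
shift [ -3.2 -31.6   0. ] turn [-0.02  0.17 15.02]
```

Call:
drive_tool --pt "0 -15 0 0 0 0 46" --pt "-1 -32 0 0 0 0 46" --pt "-3 -32 0 0 0 8 46" --pt "-3 -32 0 0 0 15 46" --pt "-3 -32 0 0 0 15 46" --pt "-3 -32 0 0 0 15 46" --pt "-3 -32 0 0 0 15 46"

```text
time: 14.55
position: [0.529, 0.1953, 0.0445]
tool_rot: [-0.688, 0.162, 0.022, 0.707]
ft_force: [-0.3, 0.3, 0.2]
grip_width: 0.0457
```

```bash
python3 - <<'E'
from k import *
from c import cell
o=get_obs();print(o['position'],o['ft_force'],o['grip_width'],o['q'])
mid=[.5322,.1949,.026]
step(*grasp(mid,-11.7,15),o)
im=camera('wrist');cell('wrist',im,o)
for n in ('fresh_button','fresh_flat','fresh_mid'):
    for k in mark_of('wrist',n)[:1]: print(n,k['conf'],onz(ray('wrist',k['location'],o),.026))
E
```

```text
[0.529  0.1953 0.0445] [-0.3072  0.2547  0.243 ] 0.04573199773966038 [ 0.1113  0.7837  1.5404  0.0909  1.0693 -1.3125]
shift [ 9.4 29.1  0.3] turn [ 0.05  0.19 -0.02]
wrist [ 254  204   43   53 1550] cen px [276.9 227.1] cen [0.5158 0.2004] hd -1.38 t [-0.0146  0.0178] w [-0.0145  0.0124]
fresh_button 0.86 [0.5667 0.1903 0.026 ]
fresh_flat 0.67 [0.5008 0.2015 0.026 ]
fresh_mid 0.71 [0.533  0.1965 0.026 ]
```

Call:
drive_tool --pt "3 9 0 0 0 0 46" --pt "6 18 0 0 0 0 46" --pt "9 27 0.3 0 0 0 46" --pt "9.4 29 0.3 0 0 0 46" --pt "9.4 29 0.3 0 0 0 46" --pt "9.4 29 0.3 0 0 0 46"

```text
time: 15.35
position: [0.5324, 0.1951, 0.0137]
tool_rot: [-0.688, 0.162, 0.021, 0.707]
ft_force: [0.3, -0.8, -0.7]
grip_width: 0.0458
```

Call:
drive_tool --pt "0 0 0 0 0 0 20" --pt "0 0 0 0 0 0 20" --pt "0 0 0 0 0 0 20" --pt "0 0 0 0 0 0 20" --pt "0 0 0 0 0 0 20" --pt "0 0 0 0 0 0 20" --pt "0 0 0 0 0 0 20" --newtons 55

```text
time: 16.05
position: [0.5325, 0.195, 0.0141]
tool_rot: [-0.688, 0.162, 0.021, 0.707]
ft_force: [-1.0, -0.9, 2.9]
grip_width: 0.0247
```

```bash
cat >> f.py <<'E'
# cell in the tool after the leaned regrasp: lean B, mid at tool-frame CM (mm)
B0=15.0;CM=np.array([0,-12.5,0])
def cax(): b=np.radians(B0);return np.array([np.cos(b),np.sin(b)*-1,0])
def setcell(lean,cm):
    global B0,CM;B0=lean;CM=np.array(cm,float)
def tcp(F,th):
    Rm=toolR(hd,np.radians(th-B0))
    return C+M@np.array([F[0],YO,F[1]])/1000-Rm@(CM-32.5*cax())/1000,Rm
def where(o=None):
    o=o or get_obs();Rm=R.from_quat(o['tool_rot']).as_matrix();p=np.array(o['position'])
    f,b=[M.T@(p+Rm@(CM+s*cax())/1000-C)*1000 for s in(-32.5,32.5)]
    print('t',o['time'],'F',f.round(1),'B',b.round(1),'tilt',np.degrees(np.arcsin((b-f)[2]/65)).round(2),'hd',np.degrees(np.arctan2(Rm[1,0],Rm[0,0])).round(2),'f',(M.T@o['ft_force']).round(1),'w',round(o['grip_width']*1000,1))
E
python3 - <<'E'
from f import *
import f
o=get_obs();p=np.array(o['position']);Rm=R.from_quat(o['tool_rot']).as_matrix()
print(p,o['ft_force'],o['grip_width'],o['q'])
print('lean',-np.degrees(np.arcsin(Rm[2,0])),'hd',np.degrees(np.arctan2(Rm[1,0],Rm[0,0])))
print('cell mid in tool',Rm.T@(np.array([.5322,.1949,.026])-p)*1000)
E
```

```text
[0.5325 0.195  0.0141] [-1.0436 -0.8899  2.922 ] 0.02471091071644645 [ 0.11    0.8327  1.5389  0.0936  1.0211 -1.3186]
lean 14.972471512577004 hd -11.520939829091883
cell mid in tool [ -3.301  -11.4123  -0.1243]
```

```bash
sed -i 's/^B0=15.0;CM=.*/B0=15.0;CM=np.array([-3.3,-11.4,-.1])/' f.py; python3 - <<'E'
from f import *
o=get_obs();p=np.array(o['position'])
step(p+[0,0,.15],R.from_quat(o['tool_rot']).as_matrix(),o)
E
```

```text
shift [ -38.8 -144.9    0.1] turn [0. 0. 0.]
```

Call:
drive_tool --pt "-1 -4 0 0 0 0 20" --pt "-4 -15 0 0 0 0 20" --pt "-13 -50 0 0 0 0 20" --pt "-24 -90 0 0 0 0 20" --pt "-35 -130 0 0 0 0 20" --pt "-39 -145 0 0 0 0 20" --pt "-39 -145 0 0 0 0 20" --pt "-39 -145 0 0 0 0 20"

```text
time: 16.85
position: [0.5317, 0.1951, 0.1641]
tool_rot: [-0.688, 0.162, 0.021, 0.707]
ft_force: [-0.6, 0.5, -0.9]
grip_width: 0.0246
```

```bash
python3 - <<'E'
from f import *
o=get_obs();where(o)
t=np.radians(22);L=20
step(*tcp((-18.1+L*np.cos(t),29+L*np.sin(t)+60),22),o)
E
```

```text
t 16.85 F [-13.7 374.9 176. ] B [ 48.4 355.8 176. ] tilt 0.02 hd -11.52 f [-0.5  0.6 -0.9] w 24.6
shift [ 136.5   31.9 -343.5] turn [ -1.24 -17.09 -21.81]
```

Call:
drive_tool --pt "17 2 -43 -0.1 -2 -2.7 20" --pt "34 4 -86 -0.3 -4.3 -5.4 20" --pt "51 6 -129 -0.5 -6.4 -8.2 20" --pt "68 8 -172 -0.6 -8.5 -10.9 20" --pt "85 10 -215 -0.8 -10.7 -13.6 20" --pt "102 12 -258 -0.9 -12.8 -16.4 20" --pt "119 14 -301 -1.1 -15 -19 20" --pt "136 16 -343 -1.2 -17 -21.8 20" --pt "136 30 -343 -1.2 -17 -21.8 20" --pt "136 30 -343 -1.2 -17 -21.8 20"

```text
time: 17.85
position: [0.5811, -0.1658, 0.0958]
tool_rot: [-0.701, -0.072, -0.008, 0.709]
ft_force: [-1.1, 0.8, -0.8]
grip_width: 0.0246
```

Call:
drive_tool --pt "0 0 0 0 0 0 20" --pt "0 0 0 0 0 0 20" --pt "0 0 0 0 0 0 20"

```text
time: 18.15
position: [0.5851, -0.1645, 0.1]
tool_rot: [-0.703, -0.077, -0.009, 0.707]
ft_force: [-0.6, -0.1, -0.5]
grip_width: 0.0247
```

```bash
python3 - <<'E'
from f import *
o=get_obs();where(o);print(o['q'])
t=np.radians(22);L=20
step(*tcp((-18.1+L*np.cos(t),29+L*np.sin(t)+5),22),o)
E
```

```text
t 18.15 F [ 1.5  2.2 98.7] B [ 61.8   2.2 123.1] tilt 22.01 hd 5.51 f [-0.6 -0.1 -0.5] w 24.7
[-0.4927  0.6301  1.6703  0.1008  0.7421 -2.2306]
shift [-8.  56.7 -1.5] turn [-0.02  0.01  0.01]
```

Joints are now well within range. Descend.

Call:
drive_tool --pt "-3 19 -0.5 0 0 0 20" --pt "-6 38 -1 0 0 0 20" --pt "-8 56 -1.5 0 0 0 20" --pt "-8 56 -1.5 0 0 0 20" --pt "-8 56 -1.5 0 0 0 20" --pt "-8 56 -1.5 0 0 0 20"

```text
time: 18.75
position: [0.5846, -0.1673, 0.0443]
tool_rot: [-0.703, -0.077, -0.01, 0.707]
ft_force: [-1.0, -0.4, -1.8]
grip_width: 0.0246
```

```bash
python3 - <<'E'
from f import *
o=get_obs();where(o)
t=np.radians(22);L=8
step(*tcp((-18.1+L*np.cos(t),29+L*np.sin(t)),22),o)
im=camera('wrist')
cv2.imwrite('pics/w7c.png',cv2.resize(im[60:300,170:380],(525,600),interpolation=cv2.INTER_CUBIC))
E
```

```text
t 18.75 F [ 0.8 -0.4 43. ] B [61.  -0.5 67.4] tilt 22.09 hd 5.45 f [-1.  -0.3 -1.8] w 24.6
shift [-12.7   9.5   1.2] turn [ 0.05 -0.05  0.09]
```

View pics/w7c.png

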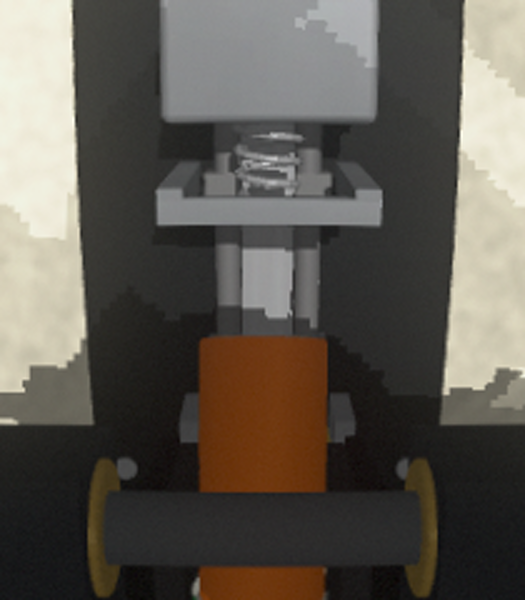

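Call:
drive_tool --pt "-3 2.5 1 0 0 0 20" --pt "-6 5 1 0 0 0 20" --pt "-9 7.5 1 0 0 0 20" --pt "-12.7 9.5 1 0 0 0 20" --pt "-12.7 9.5 1 0 0 0 20" --pt "-12.7 9.5 1 0 0 0 20"

```text
time: 19.4
position: [0.572, -0.1674, 0.0319]
tool_rot: [-0.703, -0.076, -0.01, 0.707]
ft_force: [-0.1, -0.1, -0.9]
grip_width: 0.0248
```

```bash
python3 g.py -16.2 29.7 22
```

```text
t 19.45 F [-11.6   0.6  30.8] B [48.7  0.4 55.2] tilt 21.99 hd 5.38 f [-0.5  0.3 -0.3] w 24.5
t 19.5 F [-11.4   0.6  30.9] B [48.8  0.4 55.3] tilt 22.0 hd 5.39 f [ 0.8 -0.1 -0.2] w 24.6
shift [-4.9  0.6  0.2] turn [-0.   -0.11  0.  ]
```

Call:
drive_tool --pt "-1.2 0.2 0.2 0 0 0 20" --pt "-2.4 0.3 0.2 0 0 0 20" --pt "-3.6 0.5 0.2 0 0 0 20" --pt "-4.9 0.6 0.2 0 0 0 20" --pt "-4.9 0.6 0.2 0 0 0 20"

```text
time: 20.0
position: [0.5671, -0.1675, 0.0308]
tool_rot: [-0.703, -0.076, -0.01, 0.707]
ft_force: [-0.3, -0.3, -0.7]
grip_width: 0.0248
```

```bash
python3 g.py -19 29.2 22
```

```text
t 20.05 F [-16.6   1.   29.6] B [43.7  0.8 54. ] tilt 21.98 hd 5.39 f [-0.5 -0.1 -0.4] w 24.7
t 20.1 F [-16.4   0.9  29.7] B [43.8  0.8 54. ] tilt 21.99 hd 5.4 f [-0.2  0.3 -1. ] w 25.0
shift [-2.6  0.1 -0.1] turn [-0.01 -0.1  -0.01]
```

Call:
drive_tool --pt "-0.8 0 -0.1 0 0 0 20" --pt "-1.6 0.1 -0.1 0 0 0 20" --pt "-2.6 0.1 -0.1 0 0 0 20" --pt "-2.6 0.1 -0.1 0 0 0 20" --pt "-2.6 0.1 -0.1 0 0 0 20"

```text
time: 20.6
position: [0.5648, -0.1679, 0.0305]
tool_rot: [-0.703, -0.076, -0.01, 0.707]
ft_force: [-0.8, 0.2, -1.5]
grip_width: 0.0248
```

```bash
python3 g.py -21 29.2 22
```

```text
t 20.65 F [-19.    0.8  29.3] B [41.3  0.7 53.6] tilt 21.99 hd 5.4 f [-0.   0.4 -1.5] w 24.6
t 20.7 F [-19.    0.8  29.3] B [41.3  0.7 53.6] tilt 21.99 hd 5.4 f [ 0.4  1.1 -0.8] w 25.3
shift [-2.  -0.2 -0. ] turn [-0.02 -0.1  -0.01]
```

Call:
drive_tool --pt "-0.7 0 0 0 0 0 20" --pt "-1.4 0 0 0 0 0 20" --pt "-2 -0.2 0 0 0 0 20" --pt "-2 -0.2 0 0 0 0 20"

```text
time: 21.1
position: [0.5632, -0.1683, 0.0306]
tool_rot: [-0.703, -0.076, -0.01, 0.707]
ft_force: [0.9, -0.3, -0.2]
grip_width: 0.0246
```

Call:
drive_tool --pt "-0.7 0 0 0 0 0 20" --pt "-1.4 0 0 0 0 0 20" --pt "-2 -0.2 0 0 0 0 20" --pt "-2 -0.2 0 0 0 0 20"

```text
time: 21.5
position: [0.5614, -0.1685, 0.0306]
tool_rot: [-0.703, -0.077, -0.01, 0.707]
ft_force: [3.5, 1.1, -0.8]
grip_width: 0.0248
```

```bash
python3 g.py -25 29.2 22
```

```text
t 21.55 F [-22.5   0.6  29.3] B [37.8  0.5 53.7] tilt 22.05 hd 5.39 f [ 4.5  1.2 -1.4] w 25.2
t 21.6 F [-22.5   0.6  29.3] B [37.8  0.5 53.7] tilt 22.05 hd 5.4 f [ 4.   1.1 -1. ] w 24.6
shift [-2.5 -0.2  0.1] turn [ 0.02 -0.1   0.05]
```

Call:
drive_tool --pt "-0.7 0 0 0 0 0 20" --pt "-1.4 -0.1 0 0 0 0 20" --pt "-2.1 -0.2 0 0 0 0 20" --pt "-2.8 -0.2 0 0 0 0 20" --pt "-3.5 -0.3 0 0 0 0 20" --pt "-3.5 -0.3 0 0 0 0 20" --pt "-3.5 -0.3 0 0 0 0 20"

```text
time: 22.3
position: [0.5584, -0.1688, 0.0306]
tool_rot: [-0.703, -0.077, -0.011, 0.707]
ft_force: [5.9, 2.3, -0.8]
grip_width: 0.0248
```

```bash
python3 g.py -30.5 29 22
```

```text
t 22.35 F [-25.5   0.5  29.3] B [34.7  0.4 53.8] tilt 22.1 hd 5.37 f [ 6.1  0.9 -1.2] w 25.0
t 22.4 F [-25.5   0.6  29.3] B [34.7  0.4 53.7] tilt 22.1 hd 5.37 f [5.7 1.2 0.1] w 24.9
shift [-5.  -0.3  0.2] turn [ 0.03 -0.13  0.1 ]
```

Call:
drive_tool --pt "-0.7 0 0 0 0 0 20" --pt "-1.4 0 0.1 0 0 0 20" --pt "-2.1 -0.1 0.1 0 0 0 20" --pt "-2.8 -0.2 0.1 0 0 0 20" --pt "-3.5 -0.2 0.1 0 0 0 20" --pt "-3.5 -0.2 0.1 0 0 0 20" --pt "-3.5 -0.2 0.1 0 0 0 20"

```text
time: 23.1
position: [0.5559, -0.1692, 0.0307]
tool_rot: [-0.703, -0.077, -0.012, 0.707]
ft_force: [8.1, 3.0, 0.1]
grip_width: 0.0249
```

```bash
sed -i "s/^camera('wrist');where();camera('wrist');where()/for i in range(4): camera('wrist');where()/" g.py; python3 g.py -31 29 22
```

```text
t 23.15 F [-28.    0.4  29.3] B [32.2  0.3 53.9] tilt 22.22 hd 5.34 f [9.1 2.1 0.6] w 25.1
t 23.2 F [-28.    0.4  29.3] B [32.2  0.3 53.9] tilt 22.22 hd 5.34 f [ 7.9  2.6 -1.4] w 24.7
t 23.25 F [-28.    0.4  29.3] B [32.2  0.3 53.9] tilt 22.22 hd 5.34 f [ 8.9  2.  -1.1] w 25.0
t 23.3 F [-28.    0.4  29.3] B [32.2  0.3 53.9] tilt 22.22 hd 5.34 f [ 8.   3.3 -0.7] w 24.7
shift [-3.   0.   0.4] turn [ 0.08 -0.16  0.22]
```

Call:
drive_tool --pt "-0.7 0 0.3 0 -0.1 0 20" --pt "-1.4 0 0.5 0 -0.1 0 20" --pt "-2.1 0 0.6 0 -0.1 0.1 20" --pt "-2.8 0.1 0.7 0 -0.1 0.2 20" --pt "-3.4 0.1 0.7 0 -0.1 0.2 20" --pt "-3.4 0.1 0.7 0 -0.1 0.2 20" --pt "-3.4 0.1 0.7 0 -0.1 0.2 20"

```text
time: 24.0
position: [0.5538, -0.1694, 0.0306]
tool_rot: [-0.704, -0.078, -0.011, 0.706]
ft_force: [8.3, 2.9, -0.6]
grip_width: 0.0249
```

```bash
python3 g.py -31.2 29 22
```

```text
t 24.05 F [-30.1   0.4  29.3] B [30.1  0.4 53.8] tilt 22.16 hd 5.43 f [8.6 2.7 0.1] w 24.9
t 24.1 F [-30.1   0.4  29.3] B [30.   0.4 53.8] tilt 22.16 hd 5.43 f [ 8.8  2.6 -1. ] w 25.0
t 24.15 F [-30.1   0.4  29.2] B [30.1  0.4 53.8] tilt 22.16 hd 5.43 f [ 9.9  2.3 -0.3] w 24.8
t 24.2 F [-30.1   0.4  29.3] B [30.1  0.4 53.8] tilt 22.16 hd 5.43 f [ 8.1  2.7 -0.8] w 24.4
shift [-1.1  0.2  0.3] turn [ 0.17 -0.07  0.16]
```

```bash
python3 - <<'E'
from f import *
im=camera('wrist');s=camera('top')
cv2.imwrite('pics/w8c.png',np.hstack([cv2.resize(im[90:300,190:360],(486,600),interpolation=cv2.INTER_CUBIC)]))
E
```

```text
(no output)
```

View pics/w8c.png

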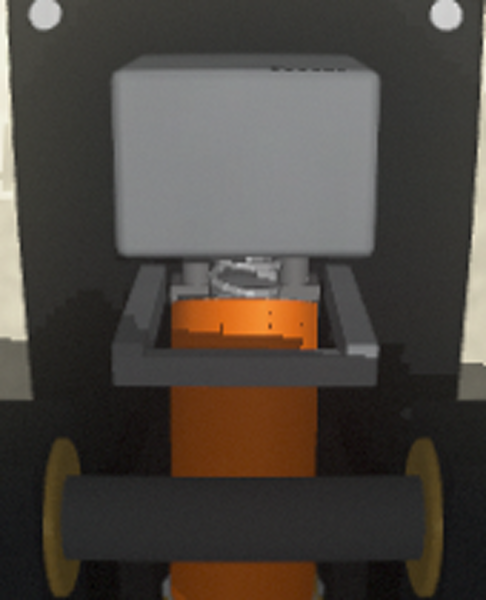

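```bash
python3 - <<'E'
from f import *
o=get_obs();where(o)
def q(c,r,z): return M.T@(onz(ray('wrist',(190+c/2.857,90+r/2.857),o),z/1000)-C)*1000
h=q(245,257,44);hf=q(245,74,44);r=q(244,298,41.3);b1=q(245,351,52.2);b2=q(245,384,52.2)
print('housing near',h.round(1),'far',hf.round(1),'rim',r.round(1),'bar',b1.round(1),b2.round(1))
print('F rel carrier by image', r[0]+4.9-(h[0]+45), 'far',r[0]+4.9-(hf[0]+75),'bar',r[0]+4.9-(b1[0]+32),r[0]+4.9-(b2[0]+27))
E
```

```text
t 24.3 F [-30.1   0.4  29.3] B [30.1  0.4 53.8] tilt 22.16 hd 5.43 f [10.4  3.3 -1.1] w 24.9
housing near [-40.4   2.2  44. ] far [-68.9   2.2  44. ] rim [-32.7   2.   41.3] bar [-27.9   2.2  52.2] [-22.4   2.2  52.2]
F rel carrier by image -32.4008821566618 far -33.86167122899016 bar -31.900974031117947 -32.4163858679196
```

Call:
drive_tool --pt "-0.6 0 0.1 0 0 0.1 20" --pt "-1.1 0.1 0.2 0 0 0.2 20" --pt "-1.7 0.2 0.3 0 0 0.2 20" --pt "-1.7 0.2 0.3 0 0 0.2 20" --pt "-1.7 0.2 0.3 0 0 0.2 20" --newtons 60

```text
time: 24.8
position: [0.5527, -0.1695, 0.0305]
tool_rot: [-0.704, -0.077, -0.01, 0.706]
ft_force: [10.2, 4.0, 0.4]
grip_width: 0.0247
```

```bash
python3 g.py -31.4 28.7 17; python3 g.py -31.4 28.5 10
```

```text
t 24.85 F [-31.2   0.5  29.2] B [29.1  0.4 53.6] tilt 22.04 hd 5.42 f [10.9  2.4 -0.2] w 25.0
t 24.9 F [-31.2   0.4  29.2] B [29.1  0.4 53.6] tilt 22.04 hd 5.42 f [10.7  2.9 -0.3] w 24.7
t 24.95 F [-31.2   0.4  29.2] B [29.1  0.4 53.6] tilt 22.04 hd 5.42 f [10.9  1.3  1.5] w 24.6
t 25.0 F [-31.2   0.4  29.2] B [29.1  0.4 53.6] tilt 22.04 hd 5.42 f [ 9.8  3.2 -0.1] w 24.8
shift [-0.7  3.5  0.4] turn [ 0.21 -0.08  5.04]
t 25.05 F [-31.2   0.4  29.2] B [29.1  0.4 53.6] tilt 22.04 hd 5.42 f [10.8  3.4  0. ] w 24.7
t 25.1 F [-31.2   0.4  29.2] B [29.1  0.4 53.6] tilt 22.04 hd 5.42 f [10.1  1.9 -0.6] w 24.3
t 25.15 F [-31.2   0.4  29.2] B [29.1  0.4 53.6] tilt 22.04 hd 5.42 f [10.3  2.7  0.5] w 24.6
t 25.2 F [-31.2   0.4  29.2] B [29.1  0.4 53.6] tilt 22.04 hd 5.42 f [11.2  3.2  0.3] w 24.3
shift [-1.7  7.8  0.4] turn [ 0.21 -0.1  12.04]
```

Call:
drive_tool --pt "-0.2 0.8 0.1 0 0 1.2 20" --pt "-0.4 1.7 0.2 0 0 2.4 20" --pt "-0.6 2.5 0.3 0 0 3.6 20" --pt "-0.9 3.5 0.4 0 0 5 20" --pt "-0.9 3.5 0.4 0 0 5 20" --pt "-0.9 3.5 0.4 0 0 5 20"

```text
time: 25.8
position: [0.5531, -0.1693, 0.0271]
tool_rot: [0.707, 0.047, -0.02, -0.705]
ft_force: [9.1, 3.8, 2.6]
grip_width: 0.0245
```

```bash
sed -i 's/range(4)/range(2)/' g.py; python3 g.py -31.4 28.5 10
```

```text
t 25.85 F [-30.9   0.5  28.8] B [31.2  0.5 48. ] tilt 17.15 hd 5.44 f [9.6 2.  2.5] w 24.8
t 25.9 F [-30.9   0.5  28.8] B [31.2  0.5 48. ] tilt 17.15 hd 5.44 f [10.   2.7  1.3] w 24.9
shift [-1.2  4.6  0.3] turn [ 0.25 -0.08  7.15]
```

Call:
drive_tool --pt "-0.6 0.3 0.1 0 0 0.5 20" --pt "-0.9 0.8 0.2 0 0 1.3 20" --pt "-1.1 1.5 0.3 0 0 2.4 20" --pt "-1.1 1.5 0.3 0 0 2.4 20" --pt "-1.1 1.5 0.3 0 0 2.4 20"

```text
time: 26.4
position: [0.5525, -0.1694, 0.0256]
tool_rot: [0.708, 0.033, -0.035, -0.705]
ft_force: [11.0, 2.7, 2.7]
grip_width: 0.025
```

```bash
python3 g.py -31.4 28.6 10
```

```text
t 26.45 F [-31.4   0.6  28.8] B [31.5  0.6 45.4] tilt 14.81 hd 5.44 f [10.   1.7  2.2] w 24.6
t 26.5 F [-31.4   0.5  28.8] B [31.5  0.5 45.4] tilt 14.82 hd 5.43 f [11.6  1.4  2. ] w 24.7
shift [-0.4  3.1  0.3] turn [ 0.28 -0.08  4.82]
```

Call:
drive_tool --pt "-0.2 0.6 0.1 0 0 1 20" --pt "-0.4 1.3 0.2 0 0 2 20" --pt "-0.5 1.9 0.3 0 0 3 20" --pt "-0.7 2.6 0.3 0 0 4 20" --pt "-0.8 3 0.3 0 0 4.8 20" --pt "-0.8 3 0.3 0 0 4.8 20" --pt "-0.8 3 0.3 0 0 4.8 20"

```text
time: 27.2
position: [0.5519, -0.1693, 0.0227]
tool_rot: [0.709, 0.003, -0.064, -0.702]
ft_force: [9.3, 1.0, 2.8]
grip_width: 0.0246
```

```bash
python3 g.py -31.3 28.5 5
```

```text
t 27.25 F [-31.5   0.6  28.6] B [32.5  0.7 40. ] tilt 10.06 hd 5.45 f [10.7  0.7  3.4] w 24.4
t 27.3 F [-31.5   0.6  28.7] B [32.5  0.7 40.1] tilt 10.07 hd 5.44 f [10.2  1.2  2.7] w 25.0
shift [-0.2  3.2  0.2] turn [ 0.29 -0.07  5.07]
```

Call:
drive_tool --pt "-0.1 0.6 0.1 0 0 1 20" --pt "-0.2 1.3 0.2 0 0 2 20" --pt "-0.3 1.9 0.2 0 0 3 20" --pt "-0.4 2.5 0.2 0 0 4 20" --pt "-0.5 3.1 0.2 0 0 5 20" --pt "-0.5 3.1 0.2 0 0 5 20" --pt "-0.5 3.1 0.2 0 0 5 20"

```text
time: 28.0
position: [0.5512, -0.1693, 0.0196]
tool_rot: [0.708, -0.027, -0.095, -0.699]
ft_force: [9.6, 1.4, 5.0]
grip_width: 0.0249
```

```bash
python3 g.py -31.2 28.4 0
```

```text
t 28.05 F [-31.6   0.7  28.6] B [33.2  0.7 34.4] tilt 5.08 hd 5.46 f [10.2 -0.2  4.7] w 24.7
t 28.1 F [-31.6   0.7  28.6] B [33.2  0.7 34.4] tilt 5.09 hd 5.46 f [10.3  0.2  4.9] w 24.6
shift [0.  3.2 0.1] turn [ 0.3  -0.06  5.09]
```

Call:
drive_tool --pt "0 0.5 0 0 0 1 20" --pt "-0.1 1 0 0 0 2 20" --pt "-0.1 1.5 0 0 0 3 20" --pt "-0.1 1.8 0 0 0 3.6 20" --pt "-0.1 1.8 0 0 0 3.6 20"

```text
time: 28.6
position: [0.5508, -0.1693, 0.0177]
tool_rot: [0.707, -0.049, -0.117, -0.696]
ft_force: [9.4, 0.2, 4.2]
grip_width: 0.0247
```

```bash
python3 g.py -31.2 28.4 0
```

```text
t 28.65 F [-31.4   0.8  28.8] B [33.5  0.8 30.4] tilt 1.47 hd 5.47 f [10.  -0.1  4.1] w 24.6
t 28.7 F [-31.5   0.8  28.7] B [33.4  0.8 30.4] tilt 1.47 hd 5.46 f [10.4 -1.2  4. ] w 24.9
shift [ 0.3  1.1 -0. ] turn [ 0.29 -0.04  1.47]
```

Call:
drive_tool --pt "0 0.3 0 0 0 0.7 20" --pt "0.1 0.7 0 0 0 1.4 20" --pt "0.2 0.7 0 0 0 1.4 20" --pt "0.5 0.7 0 0 0 1.4 20" --pt "0.8 0.7 0 0 0 1.4 20" --pt "0.8 0.7 0 0 0 1.4 20"

```text
time: 29.3
position: [0.5509, -0.1693, 0.0169]
tool_rot: [0.706, -0.058, -0.125, -0.694]
ft_force: [9.5, 0.8, 3.9]
grip_width: 0.0244
```

```bash
python3 g.py -31.2 28.4 0
```

```text
t 29.35 F [-31.    0.8  28.8] B [34.   0.8 28.8] tilt 0.04 hd 5.46 f [9.6 0.1 4.6] w 24.6
t 29.4 F [-31.    0.8  28.7] B [34.   0.8 28.8] tilt 0.04 hd 5.46 f [9.8 0.3 4.5] w 24.7
shift [-0.1  0.4 -0. ] turn [ 0.29 -0.04  0.04]
```

Call:
drive_tool --pt "0.3 0 0 0 0 0 20" --pt "0.6 0 0 0 0 0 20" --pt "0.8 0 0 0 0 0 20" --pt "0.8 0 0 0 0 0 20" --pt "0.8 0 0 0 0 0 20"

```text
time: 29.9
position: [0.5513, -0.1692, 0.0167]
tool_rot: [0.706, -0.058, -0.126, -0.694]
ft_force: [9.5, 0.2, 5.6]
grip_width: 0.025
```

```bash
python3 g.py -30.6 28.4 0
```

```text
t 29.95 F [-30.5   0.8  28.5] B [34.5  0.9 28.5] tilt 0.0 hd 5.47 f [ 8.8 -0.2  4. ] w 24.6
t 30.0 F [-30.5   0.8  28.5] B [34.5  0.8 28.5] tilt 0.0 hd 5.46 f [10.  -1.1  4.4] w 24.8
shift [-0.1  0.1 -0. ] turn [ 0.28 -0.04  0.  ]
```

Release gently, then lift a little along the tool.

Call:
drive_tool --pt "0 0 0 0 0 0 26" --pt "0 0 0 0 0 0 28" --pt "0 0 0 0 0 0 31" --pt "0 0 0 0 0 0 34" --pt "0 0 0 0 0 0 36" --pt "0 0 0 0 0 0 36" --pt "0 0 0 0 0 0 36" --newtons 10

```text
time: 30.7
position: [0.5457, -0.167, 0.0149]
tool_rot: [0.704, -0.063, -0.13, -0.695]
ft_force: [1.4, -1.3, -0.1]
grip_width: 0.0359
```

```bash
python3 - <<'E'
from f import *
o=get_obs();where(o)
im=camera('wrist')
cv2.imwrite('pics/w9c.png',cv2.resize(im[90:300,170:380],(600,600),interpolation=cv2.INTER_CUBIC))
E
```

```text
t 30.7 F [-35.7   3.5  27.2] B [29.3  3.5 26.4] tilt -0.7 hd 5.52 f [ 1.3 -1.4 -0.1] w 35.9
```

View pics/w9c.png

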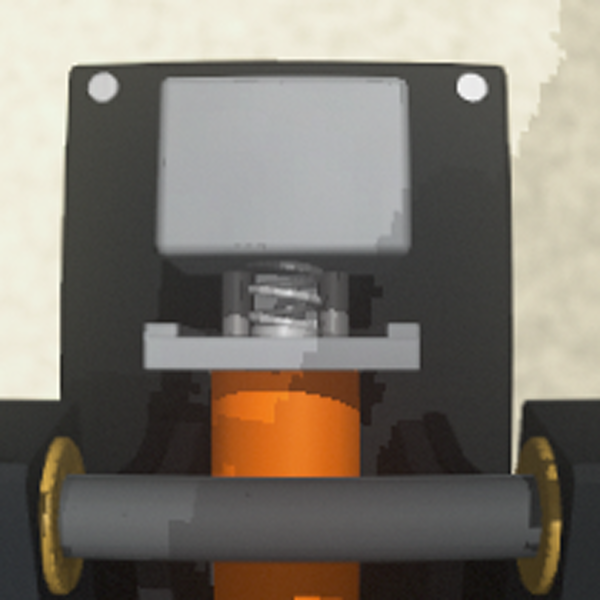

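Call:
drive_tool --pt "0 0 -1.5 0 0 0 38" --pt "0 0 -2.5 0 0 0 40" --pt "-3 -11 -2.5 0 0 0 40" --pt "-8 -30 -2.5 0 0 0 40" --pt "-18 -68 -2.5 0 0 0 40" --pt "-28 -106 -2.5 0 0 0 40" --pt "-40 -130 -2.5 0 0 -7 40" --pt "-40 -130 -2.5 0 0 -14 40" --pt "-40 -130 -2.5 0 0 -14 40"

```text
time: 31.65
position: [0.54, -0.1697, 0.1532]
tool_rot: [0.706, 0.023, -0.043, -0.706]
ft_force: [-1.4, 0.6, -0.9]
grip_width: 0.0399
```

```bash
python3 - <<'E'
from f import *
o=get_obs();print(o['time'],o['position'],o['ft_force'])
im=camera('wrist');top=camera('top');side=camera('side')
cv2.imwrite('pics/w10c.png',np.hstack([cv2.resize(im[90:300,190:360],(486,600),interpolation=cv2.INTER_CUBIC),cv2.resize(side[235:335,225:275],(300,600),interpolation=cv2.INTER_CUBIC)]))
for c in('wrist','top','side'):
    for n,z in dict(fresh_button=.0282,fresh_flat=.0282,fresh_mid=.0282,spent_mid=.026).items():
        for k in mark_of(c,n)[:1]: print(c,n,round(k['conf'],2),(M.T@(onz(ray(c,k['location'],o),z)-C)*1000).round(1))
E
```

```text
31.65 [ 0.54   -0.1697  0.1532] [-1.3689  0.5539 -0.8612]
wrist fresh_button 0.9 [34.5  4.9 28.2]
wrist fresh_flat 0.57 [-29.9   0.5  28.2]
wrist fresh_mid 0.8 [ 5.8  1.6 28.2]
wrist spent_mid 0.85 [ -4.9 279.5  26. ]
top fresh_flat 0.34 [-81.7   6.1  28.2]
top spent_mid 0.78 [ -4.  282.8  26. ]
side fresh_button 0.85 [39.6 -2.9 28.2]
side fresh_flat 0.85 [-22.6   5.5  28.2]
side fresh_mid 0.96 [10.3  5.1 28.2]
side spent_mid 0.77 [ -6.8 286.6  26. ]
```

View pics/w10c.png

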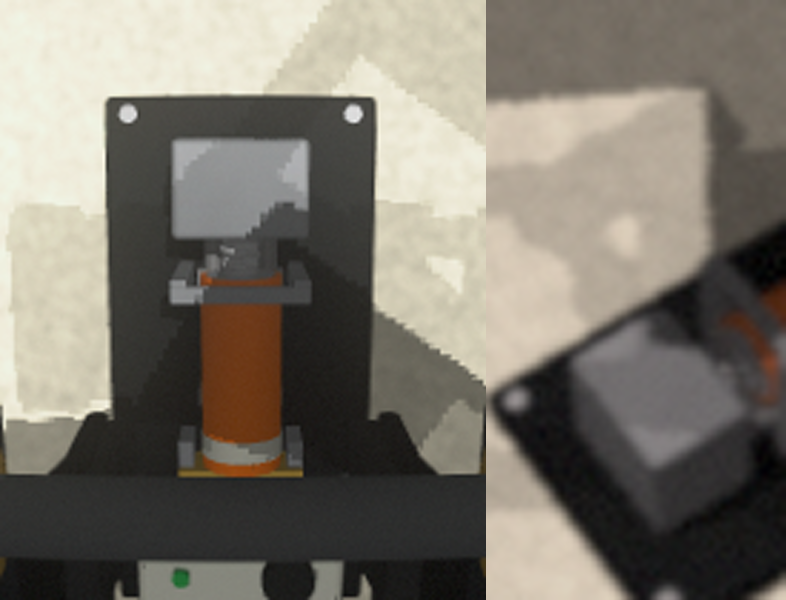

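Call:
drive_tool --pt "20 -15 0 0 0 0 40" --pt "40 -15 0 0 0 0 40" --pt "60 -15 0 0 0 0 40" --pt "75 -15 0 0 0 0 40" --pt "75 -15 0 0 0 0 40" --pt "75 -15 0 0 0 0 40" --pt "75 -15 0 0 0 0 40"

```text
time: 33.1
position: [0.617, -0.1629, 0.1638]
tool_rot: [0.706, 0.023, -0.044, -0.706]
ft_force: [-0.8, -0.2, -0.1]
grip_width: 0.04
```

```bash
python3 - <<'E'
from f import *
o=get_obs();print(o['time'],o['position'],o['ft_force'],o['joint_velocities'].round(3))
im=camera('wrist')
cv2.imwrite('pics/w11c.png',cv2.resize(im[80:250,200:350],(529,600),interpolation=cv2.INTER_CUBIC))
for n in ('fresh_button','fresh_flat'):
    for k in mark_of('wrist',n)[:1]: print(n,np.round(k['location'],1),round(k['conf'],2),(M.T@(onz(ray('wrist',k['location'],o),.0282)-C)*1000).round(1))
E
```

```text
33.1 [ 0.617  -0.1629  0.1638] [-0.8271 -0.1548 -0.0718] [-0.005 -0.004  0.001  0.001 -0.001  0.001]
fresh_button [277.3 168.8] 0.83 [35.9  4.7 28.2]
fresh_flat [274.3  99.3] 0.83 [-28.4   2.   28.2]
```

View pics/w11c.png

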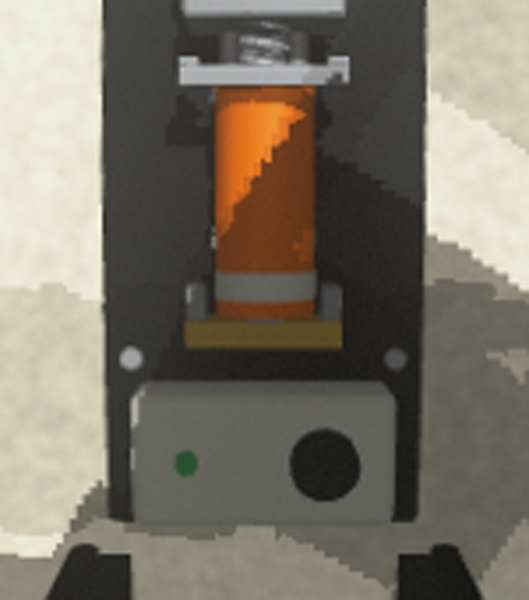

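```bash
python3 -c "
from rig import *
print(hand_in())"
```

```text
the job is handed in; nothing more can be done
None
```

The orange cell is seated in the cradle, level and released between coil and brass, and I handed the job in at about 33 s of the 72 s. No verdict was reported.

- **Regrasp:** with the first grip, joint 6 reached its limit on the way in. I put the cell back in its trough and gripped it again with the tool leaning 15°.
- **Insertion:** I led the flat end in under the bar at a 22° tilt. The coil was pressed back about 10 mm (10–11 N at the wrist), then I let the button end down in steps in front of the brass and opened the fingers. The upward force while lowering stayed at about 5 N.
- **On release:** the tool sprang about 5 mm as the fingers opened. The cell stayed in place, and the force then fell to about 1–2 N.
- **Last pictures:** they show the flat end under the bar, the button end down between the cheeks with the whole top of the brass visible in front of it. The cell is centred to about 0.5 mm. The wrist network puts the two ends 64 mm apart.
- **Spent cell:** the final network readings differ from one another by several millimetres. They give no sign that the spent cell was moved, and I did not touch it. I did not measure the reel, jar and rule again.

**Disagreements:**
- The network put the button about 2.7 mm further sideways than the flat end, while the pictures show the cell straight.
- My early estimate from the camera of how far the contact carrier is shifted was about 2 mm off where the coil was actually felt. I went by the force and a closer picture instead.
- The top and side cameras' networks were unreliable on the seated cell, so I did not use them.

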